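Close a watch case back in the toggle-clamp jig

TASK

Lift the pocket-watch case off its sloping rest and lay it flat, brass back up, between the four pins of the pressing jig. Then swing the toggle clamp over centre onto it so that the clamp pushes the brass back fully home, and let go so that the clamp holds by itself for a second. Finally swing the clamp back until it stays fully open, leave the closed watch in the nest, and leave the other things on the bench where they are.

Things in the scene. Friction and masses are not known exactly. Their poses are not given: they have to be found in the camera images.
- case: Round steel pocket-watch case, a drum 52 mm across and 16 mm high, 0.15 kg; crown and bow stick out 15 mm on its own +x side at 9 mm height. Origin: centre of its plain underside; z: its axis, towards the brass back. It starts lying on the rest, tipped 32 degrees, brass back facing up and towards the robot, crown uphill.
- case_back (a joint): Brass press-in back, a disc 39 mm across on top of the case. 0: standing 5 mm proud of the steel rim (its top 21 mm above the underside of the case), as at the start; 0.004 m: pressed home, still 1 mm proud. It needs about 2 N and stays where it is pushed.
- rest: Wooden rest, fixed. Its face, 78 x 48 mm, slopes 32 degrees, rising along the rest's +x (away from the robot); two brass pins 9 mm high stop the case sliding down. The face is narrower than the case, so fingers can go past its sides (+-y). Origin: on the table under the middle of the face, which is 50 mm up; the case's origin starts there.
- jig: Fixed steel jig: base plate 215 x 90 x 12 mm, reaching from x = -75 mm to +140 mm in its own frame. Origin: on the table under the centre of the nest; +x runs from the nest to the clamp's hinge, away from the robot; z up.
- nest (a point): Centre of the nest's floor, a black disc 14 mm above the table on which the underside of the case lies. Four round pins 6 mm thick and reaching 8 mm above this floor stand at 45, 135, 225 and 315 degrees, leaving a 59 mm circle between them; the fingers fit between the pins on the jig's +-y sides.
- clamp_hinge (a point): Middle of the clamp's hinge pin, fixed on the jig 85 mm along its +x from the nest's centre and 50 mm above the table. The axis is the jig's y.
- clamp (a joint): Angle of the toggle clamp's arm about its hinge. 0: fully open at its stop, leaning back 22 degrees beyond upright (as at the start); 0.38: upright; 1.95: level over the nest, reaching to the jig's -x, with its rubber pad (18 mm across, 85 mm from the hinge, face 19 mm below the arm's centre line) on a watch whose back is home. A spring drives it from about 0.95 either way, 2 to 4 N at the ball.
- clamp_ball (a point): Centre of the black ball handle, 22 mm in diameter, at the end of the clamp's arm, 135 mm from the hinge. Pinched across the jig's y it can be led round the hinge while it turns between the fingers.
- driver_block: Bystander: turned dark-wood block, 72 mm across and 42 mm high, bristling with thin upright screwdrivers (to about 160 mm high). Origin at its underside, in the middle.
- jar: Bystander: glass jar with black lid, 38 mm across, 50 mm high. Origin at its underside, in the middle.
- loupe: Bystander: black eyeglass loupe standing on its small end, 38 mm across, 32 mm high. Origin at its underside, in the middle.
- blower: Bystander: black rubber dust blower, 54 mm across, 85 mm high, nozzle up. Origin at its underside, in the middle.
- hammer: Bystander: small hammer lying flat, 200 mm long. Origin at its underside.
- parts_tray: Bystander: shallow aluminium tray, 90 x 120 x 18 mm, with compartments. Origin at its underside, in the middle.
- pin_driver: Bystander: small screwdriver lying flat, 130 mm long. Origin at its underside.
Not all that is in view belongs to the job. What is meant by the case is not red, and is the larger of those in its own colour.

How it is judged:
On the way, in this order (a step that is already met when the one before it is completed fails the run):
1. the case lies flat in the nest, let go, its back still proud, the clamp open (horizontal distance between case and nest below 0.007 m and z of case in the frame of nest between -0.003 and 0.003 m and angle between the z axis of case and the z axis of jig, either way round below 0.07 rad and contact force between the fingers and case below 0.1 N and value of joint case_back below 0.002 m and value of joint clamp below 0.9 rad and linear speed of case below 0.02 m/s), for 0.2 s.
2. the clamp, untouched by the robot, holds the watch down with its back home, for 0.5 s (horizontal distance between case and nest below 0.007 m and z of case in the frame of nest between -0.003 and 0.003 m and angle between the z axis of case and the z axis of jig, either way round below 0.07 rad and value of joint clamp above 1.92 rad and value of joint case_back above 0.0028 m and contact force between each of the arm, the fingers and jig below 0.2 N), for 0.5 s.
At the end, for the whole second after the job is handed in: The case lies flat (within 4 degrees) in the nest, within 7 mm of its centre and 3 mm of its floor, at rest and let go, its back pressed in at least 2.8 mm, and the clamp stands open within 0.2 rad of its stop. No bystander has moved more than 40 mm (horizontal distance between case and nest below 0.007 m and z of case in the frame of nest between -0.003 and 0.003 m and angle between the z axis of case and the z axis of jig, either way round below 0.07 rad and linear speed of case below 0.02 m/s and contact force between the fingers and case below 0.1 N and value of joint case_back above 0.0028 m and value of joint clamp below 0.2 rad); the robot touches nothing.
It fails at once if a bystander is moved more than 40 mm (distance of any of driver_block, jar, loupe, blower, hammer, parts_tray, pin_driver from where it was at the start of the episode above 0.04 m).
It also fails if it takes over 69 s, if anything falls off the work surface, if the arm or the gripper's body presses on something with over 40 N, if the wrist force passes 120 N, or if a joint passes its speed limit or range.

ROBOT

A 6-joint arm with a two-finger parallel gripper is mounted at the origin on the work surface. World frame = base frame: x ahead of the robot, y to its left, z up, the work surface at z = 0. Lengths are in m, angles in rad, forces in N, time in s.
With the tool pointing down it reaches from about 0.325 to 0.875 m from the base axis. Payload 4.4 kg.
Tool frame: the origin (TCP) lies at the very end of the fingers, on their centre line; the grasp point (between the pads) lies 19 mm behind it (robot.pinch_z is the distance from the TCP to the grasp point, in m); z points along the fingers, y is the line along which they close (so a half turn about z gives the same grasp; the last joint's range is limited). The gripper opens to 85 mm and grips with 20 to 120 N. Pads are 22 mm wide; open, the fingers measure 114 mm over their backs; the gripper's body (76 mm by 85 mm) begins 54 mm behind the grasp point. The pads swing forward as they close: fully open they stand 13 mm farther back than shut.
Start: joints at [0.979, 0.207, 1.542, -0, 1.393, -0.15], TCP at [0.246, 0.52, 0.231] pointing down, gripper open.
Joint ranges: [-2.73, 2.73], [-0.86, 2.22], [0.23, 2.46], [-1.11, 4.25], [0.08, 2.63], [-2.82, 2.82]. Speed limits (rad/s): [2.79, 2.79, 3.14, 3.14, 3.14, 3.14].

INTERFACE

Orientations are given as a rotation vector (axis times angle).
In Python, from bench import robot gives the robot as it stands.
- The arm moves only by the shell command python3 -m jog 'ROWS' [FORCE]. ROWS is text: rows parted by semicolons, each of 7 numbers parted by spaces: the closure, from 0 (fully open) to 1 (shut), then the shift along the tool's x, y, z normalised to -1 to 1, where 1 is 10 cm, then the turn, a rotation vector about the tool's x, y, z normalised to -1 to 1, where 1 is 60 degrees. In form: grip tx ty tz rx ry rz; .... A call has 1 to 8 rows; each row is the pose to reach, as a shift and turn from the pose commanded when the call began, along the tool's axes at that moment; what a row does not reach only later rows make up. A row lasts 1/8 s, in which the tool goes at most 62.5 mm and 10.7 degrees, less where a joint would pass 70% of its speed; a pose out of reach is approached as far as the arm can. A call with a number of a shift or a turn outside -1 to 1 is refused whole. A call with a gripper value outside its range is refused whole. The fingers move at their own pace and stop on an object; FORCE is the grip in N (left out, the last holds). Time passes only in rows, so rows that repeat a pose let the fingers close. It gives the time, the measured TCP pose, the force, the opening and the grip force at its end, in the units of the state.
- robot.observe(): the state, without advancing time (a new reading comes with each control period).
- robot.camera(name): name is "side" or "top"; returns the picture (480x640x3 uint8, red, green, blue); there is no depth.
- robot.camera_model(name): a dict with "mtx" (3x3 intrinsics, pixels), "k1" (the pictures are not rectified: a ray, as slopes to the right and down, at radius r is drawn at 1 + k1 r^2 times it, then the intrinsics apply), "R" (3x3) and "t" (3): a world point X has camera coordinates R X + t. Camera axes: x right, y down, z forward; pixel columns grow to the right and rows downward; lengths in m; the calibration is good to about 2 mm. A picture is of the moment at which its call begins. camera_model takes no time and is no camera call.
- robot.hand_in(): hands the job in; it is judged then, once.
Trained networks look in the newest picture that a camera, given by its name, has taken for a name from the list of things; names that differ only in an ending like _2 or _b are one class to them, and where a whole thing is asked for, a point or a joint stands for the part that bears it (a point fixed in the world has none). Each returns a list of dicts, best first, with "score" (0 to 1); they miss things now and then, are a little off and sometimes report something else, mostly with a low value. They report only what shows in the picture. A call takes as long as a camera call. They do not tell look-alikes from the thing itself.
- robot.silhouettes(camera, query): "pixels" (480x640 bool, what is visible of it) and "uv" ([column, row] in pixels, amid what is visible of it).
- robot.place_of(camera, query): "uv" ([column, row] in pixels: a listed point, or the origin of a listed thing).
The state is a dict: "time_s": time; "joint_pos": joint angles; "joint_vel": joint speeds; "tau": joint torques, N m; "tool_pos": TCP position; "eef_rot": TCP orientation; "force": force on the tool from outside, world axes, zero at the start; "ft_torque": the same for the moment, N m; "width": finger opening in m; "gripper_force": force on a finger pad.
Only numpy, scipy, OpenCV 4.12 (cv2) and the standard library are available. Lean on these libraries where they do the work, as an engineer would, in place of code of your own. Each camera call takes 0.05 s, during which the arm holds its last target. There are 200 camera calls.

## Working session

There is one attempt and no reset: what is moved stays moved. The work goes in short steps, Python scripts to look and compute and a shell command to move; the robot and the scene stay as the last step left them, time stands still between calls to the robot, and variables do not carry over. Pictures are saved under pics/ and viewed, at most 10 in all, crops included, and the job is handed in when it is done.

```bash
ls; mkdir -p pics
cat > h.py <<'E'
import numpy as np, cv2
from bench import robot
from scipy.spatial.transform import Rotation as Ro
from scipy.optimize import least_squares
def proj(c,X):
    m=robot.camera_model(c);p=np.atleast_2d(X)@np.array(m['R']).T+np.array(m['t'])
    s=p[:,:2]/p[:,2:];s=s*(1+m['k1']*(s**2).sum(1,keepdims=True));M=np.array(m['mtx'])
    return s@M[:2,:2].T+M[:2,2]
def tri(obs): # {cam:uv}
    f=lambda X:np.concatenate([(proj(c,X)[0]-uv) for c,uv in obs.items()])
    r=least_squares(f,[0.5,0,0.05]);return r.x,np.abs(r.fun).max()
def atz(c,uv,z):
    r=least_squares(lambda q:proj(c,[q[0],q[1],z])[0]-uv,[0.5,0]);return r.x
def snap(c,n):
    im=robot.camera(c);cv2.imwrite('pics/'+n,cv2.cvtColor(im,cv2.COLOR_RGB2BGR));return im
E
python3 - <<'E'
from h import *
np.set_printoptions(precision=4,suppress=True)
for c in('top','side'):
    snap(c,c+'0.png')
    m=robot.camera_model(c);print(c,-np.array(m['R']).T@np.array(m['t']),np.array(m['mtx'])[0,0])
    for q in('case','rest','jig','nest','clamp_hinge','clamp_ball','driver_block','jar','loupe','blower','hammer','parts_tray','pin_driver'):
        print(c,q,[(np.round(d['uv'],1).tolist(),round(d['score'],2)) for d in robot.place_of(c,q)][:4])
print(robot.observe()['time_s'],robot.pinch_z)
E
```

```text
pics
top [0.2784 0.0162 1.2332] 543.2597152092862
top case [([405.4, 257.0], 0.91), ([377.6, 311.2], 0.76), ([360.1, 268.3], 0.53)]
top rest [([397.1, 258.6], 0.59)]
top jig [([247.5, 250.8], 0.85)]
top nest [([247.2, 253.3], 0.59), ([305.1, 246.9], 0.43)]
top clamp_hinge [([254.3, 213.4], 0.74), ([296.2, 291.1], 0.64)]
top clamp_ball [([253.1, 172.7], 0.69), ([486.3, 283.8], 0.53)]
top driver_block [([298.3, 181.9], 0.81)]
top jar [([489.8, 284.0], 0.71), ([306.1, 248.4], 0.65)]
top loupe [([297.9, 292.2], 0.5), ([306.3, 247.0], 0.2)]
top blower [([135.0, 259.0], 0.96)]
top hammer [([485.6, 282.7], 0.59)]
top parts_tray [([476.3, 204.0], 0.74)]
top pin_driver [([154.5, 316.1], 0.58)]
side [ 0.4439 -0.7599  1.1008] 578.6019663399929
side case [([306.2, 308.7], 0.77), ([321.6, 333.5], 0.6), ([258.4, 326.4], 0.6)]
side rest [([321.1, 345.2], 0.67)]
side jig [([308.9, 212.3], 0.73)]
side nest [([308.7, 209.9], 0.93)]
side clamp_hinge [([344.7, 205.2], 0.82)]
side clamp_ball [([363.6, 170.1], 0.88)]
side driver_block [([386.0, 247.8], 0.65)]
side jar [([319.2, 261.4], 0.88), ([274.1, 260.3], 0.55)]
side loupe [([276.5, 259.7], 0.76), ([386.6, 248.9], 0.33)]
side blower [([290.3, 146.4], 0.76)]
side hammer [([387.0, 251.2], 0.72), ([299.6, 443.9], 0.59)]
side parts_tray [([399.3, 428.4], 0.96)]
side pin_driver [([247.4, 162.2], 0.53)]
1.4 0.0187
```

View pics/top0.png

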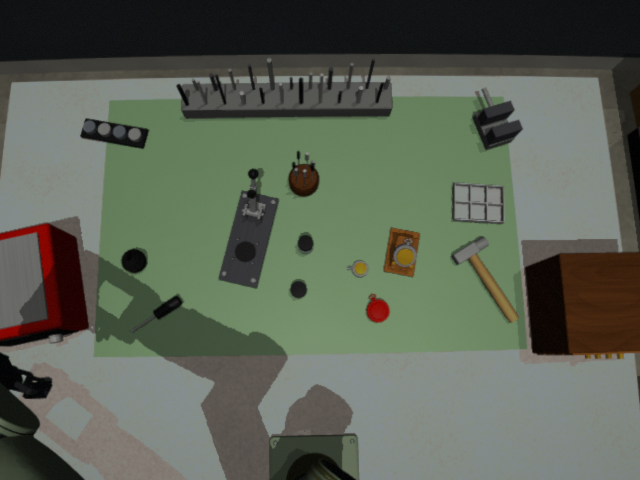

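View pics/side0.png

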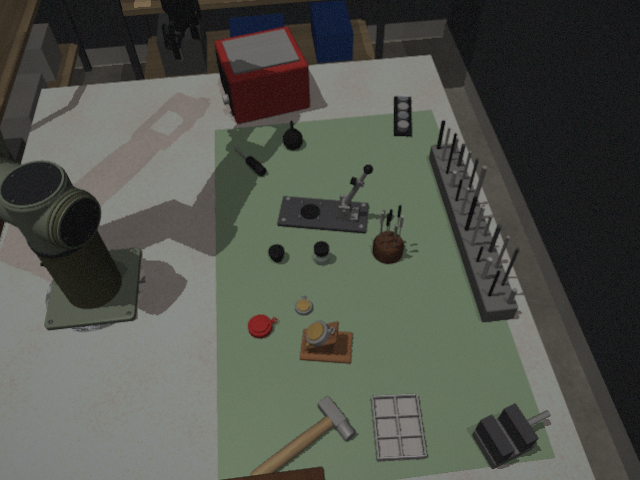

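The top picture shows the case on its rest at (404,256), the small decoy at (360,268), the red one at (377,311), the nest at (246,251) and the ball at (254,174). The side picture shows the case at (318,333), the nest at (310,211) and the ball at (368,170). Next I'll refine the rest and jig poses.

```bash
cat > fit.py <<'E'
from h import *
np.set_printoptions(precision=4,suppress=True)
def masks(q,c,uv):
    L=robot.silhouettes(c,q);L=[d for d in L if np.hypot(*(np.array(d['uv'])-uv))<30]
    return (L[0]['pixels'],L[0]['uv'],L[0]['score']) if L else None
E
python3 - <<'E'
from fit import *
# jig from points
obs={'top':{'n':(247.2,253.3),'h':(254.3,213.4),'b':(253.1,172.7)},'side':{'n':(308.7,209.9),'h':(344.7,205.2),'b':(363.6,170.1)}}
P={'n':(0,0,.014),'h':(.085,0,.05),'b':(.085+.0506,0,.1752)}
def W(q,p): return Ro.from_euler('z',q[2]).apply(p)+[q[0],q[1],0]
f=lambda q:np.concatenate([proj(c,W(q,P[k]))[0]-uv for c in obs for k,uv in obs[c].items()])
r=least_squares(f,[.5,.2,0],loss='soft_l1');print('jig pts',r.x,f(r.x).round(1))
near={'top':{'case':(404,256),'rest':(402,252),'jig':(248,240),'clamp_ball':(254,175)},'side':{'case':(318,333),'rest':(326,343),'jig':(322,213),'clamp_ball':(368,170)}}
M={}
for c in near:
    robot.camera(c)
    for q,uv in near[c].items():
        m=masks(q,c,uv)
        if m is None: print('none',c,q);continue
        M[c+q]=m[0]; ct=max(cv2.findContours(m[0].astype('uint8'),0,2)[0],key=cv2.contourArea)
        print(c,q,m[1],m[2],m[0].sum(),cv2.minAreaRect(ct))
np.savez('m.npz',**M)
import cv2
t=cv2.imread('pics/top0.png');s=cv2.imread('pics/side0.png')
z=lambda i,x,y:cv2.resize(i[y:y+60,x:x+80],(400,300),interpolation=2)
cv2.imwrite('pics/crop.png',np.vstack([np.hstack([z(t,365,222),z(s,285,310)]),np.hstack([cv2.resize(t[160:295,190:340],(400,300)),cv2.resize(s[160:250,260:380],(400,300))])]))
E
```

```text
jig pts [ 0.498   0.1437 -0.2206] [-0.4 -0.7 -0.6 -0.1  0.6  1.8  0.   2.5 -1.1 -0.1  3.5 -0.4]
top case [401.5, 254.2] 0.6 486 ((403.90008544921875, 254.30001831054688), (24.59674835205078, 24.59674835205078), 63.43495178222656)
top rest [397.2, 246.6] 0.66 933 ((401.148193359375, 251.52244567871094), (31.549009323120117, 46.34978103637695), 8.61564826965332)
none top jig
top clamp_ball [252.2, 197.2] 0.73 314 ((252.5, 192.5), (45.0, 11.0), 90.0)
side case [305.4, 306.2] 0.61 232 ((303.75, 306.25), (15.55634880065918, 16.26345443725586), 45.0)
side rest [330.5, 344.9] 0.77 1306 ((326.22991943359375, 341.4422912597656), (51.26525115966797, 39.913333892822266), 2.602562189102173)
side jig [328.3, 213.8] 0.62 3073 ((325.3750915527344, 195.0822296142578), (90.8488998413086, 68.99583435058594), 4.513988018035889)
side clamp_ball [354.3, 181.9] 0.84 276 ((355.8196716308594, 183.51638793945312), (11.651355743408203, 47.88579177856445), 39.80557632446289)
```

View pics/crop.png

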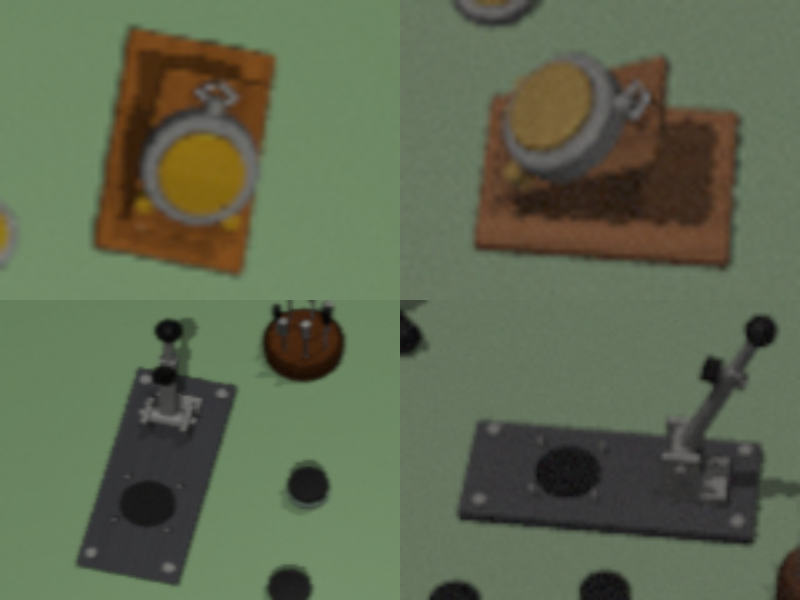

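The crops show clear feature points: the jig corners, nest disc, ball, rest base corners and brass disc. I'll fit the poses to these.

```bash
cat > pose.py <<'E'
from h import *
np.set_printoptions(precision=4,suppress=True)
def W(q,p): return Ro.from_euler('z',q[2]).apply(p)+[q[0],q[1],0]
cv=lambda p,o,s,off:(np.array([(p[0]-off[0]+.5)/s[0]-.5+o[0],(p[1]-off[1]+.5)/s[1]-.5+o[1]]))
J={'a':(.14,.045,.012),'b':(.14,-.045,.012),'c':(-.075,.045,.012),'d':(-.075,-.045,.012),'n':(0,0,.014),'B':(.1356,0,.1752)}
jt={'a':(140,368),'b':(237,385),'c':(78,566),'d':(180,583),'n':(148,503),'B':(168,331)}
js={'c':(478,421),'a':(762,445),'b':(755,530),'d':(460,512),'n':(568,472),'B':(761,331)}
O=[('top',J[k],cv(v,(190,160),(8/3,300/135),(0,300))) for k,v in jt.items()]+[('side',J[k],cv(v,(260,160),(10/3,10/3),(400,300))) for k,v in js.items()]
f=lambda q:np.concatenate([proj(c,W(q,p))[0]-uv for c,p,uv in O])
r=least_squares(f,[.5,.15,-.2]);print('jig',r.x);print(f(r.x).reshape(-1,2).round(1).tolist())
# rest: base half sizes hx,hy, offset ox, thickness h unknown
def R(q):
    x,y,a,ox,hx,hy=q[:6];h=.008
    b=[('top',(203,172)),('side',(150,105))]
    o=[proj(c,W(q,(-.0111,0,.0678)))[0]-cv(p,(365,222) if c=='top' else (285,310),(5,5),(0,0)) for c,p in b]
    T=[(1,1,(130,30)),(1,-1,(273,56)),(-1,-1,(243,272)),(-1,1,(96,247))]
    S=[(1,1,(340,112)),(1,-1,(328,257)),(-1,-1,(77,240)),(-1,1,(92,95))]
    for c,L,og in(('top',T,(365,222)),('side',S,(285,310))):
        o+=[proj(c,W(q,(ox+i*hx,j*hy,h)))[0]-cv(p,og,(5,5),(0,0)) for i,j,p in L]
    return np.concatenate(o)
r=least_squares(R,[.48,-.18,-.1,0,.05,.03]);print('rest',r.x);print(R(r.x).reshape(-1,2).round(1).tolist())
for n,t,s,z in(('jar',(306,243),(321,247),.05),('loupe',(298,289),(276,253),.032)):print(n,atz('top',t,z),atz('side',s,z))
print(atz('top',(360,268),.01),'decoy')
E
python3 pose.py
```

```text
jig [ 0.5014  0.1468 -0.2319]
[[-1.1, -0.7], [0.0, -0.3], [-0.5, -0.4], [-0.0, 0.5], [0.3, 0.1], [0.2, -0.6], [-0.5, -0.2], [0.1, -1.1], [-0.2, 2.0], [-0.9, 0.5], [-0.1, 0.0], [0.3, 0.1]]
rest [ 0.4861 -0.2095 -0.1996  0.0108  0.0518  0.0336]
[[-0.1, 0.1], [0.1, -0.3], [0.2, -0.5], [0.1, -0.5], [-0.4, -0.1], [0.1, -0.4], [-0.8, -0.2], [-0.0, 0.2], [-0.4, 0.3], [-0.1, 0.2]]
jar [0.5113 0.0088] [0.5131 0.0092]
loupe [0.4111 0.0281] [0.4107 0.0192]
[ 0.4592 -0.1135] decoy
```

```bash
cat > go.py <<'E'
from h import *
np.set_printoptions(precision=3,suppress=True)
JIG=np.array([.5014,.1468,-.2319]);REST=np.array([.4861,-.2095,-.1996])
def cur():
    s=robot.observe();return np.array(s['tool_pos']),Ro.from_rotvec(s['eef_rot']),s
def frame(yaw,tilt,sg): # tool z tilted fwd from down, y = sg*frame y
    z=np.array([np.sin(tilt),0,-np.cos(tilt)]);y=np.array([0,sg,0]);x=np.cross(y,z)
    return Ro.from_euler('z',yaw)*Ro.from_matrix(np.c_[x,y,z])
def W(q,p): return Ro.from_euler('z',q[2]).apply(p)+[q[0],q[1],0]
def delta(pos,R,sh=True):
    p,r,s=cur();print('t',s['time_s'],'tcp',p,'shift/0.1',r.inv().apply(pos-p)/.1,'turn/60',(r.inv()*R).as_rotvec()/np.radians(60),'w',s['width'],'F',np.array(s['force']))
E
python3 - <<'E'
from go import *
p,r,s=cur();print(r.as_matrix(),s['joint_pos'])
n=np.array([-np.sin(np.radians(32)),0,np.cos(np.radians(32))])
for sg in(1,-1):
    R=frame(REST[2],np.radians(32),sg)
    print(sg);delta(W(REST,np.array([0,0,.05])+n*.10),R);print(W(REST,np.array([0,0,.05])+n*.1))
E
```

```text
[[-0.904  0.428  0.   ]
 [ 0.428  0.904  0.   ]
 [-0.     0.    -1.   ]] [ 0.978  0.207  1.541 -0.     1.393 -0.151]
1
t 1.9 tcp [0.246 0.52  0.231] shift/0.1 [-4.775 -5.693  0.965] turn/60 [-0.065 -0.531 -0.225] w 0.08514936320784607 F [ 0.102 -0.403  0.459]
[ 0.434 -0.199  0.135]
-1
t 1.9 tcp [0.246 0.52  0.231] shift/0.1 [-4.775 -5.693  0.965] turn/60 [-0.765  0.093  2.669] w 0.08514936320784607 F [ 0.102 -0.403  0.459]
[ 0.434 -0.199  0.135]
```

```bash
R='0 -.8 -.95 0 0 0 0;0 -.8 -.95 0 0 0 0'
python3 -m jog '0 -.8 -.95 0 0 0 0;0 -.8 -.95 0 0 0 0'
python3 -m jog '0 -.8 -.95 0 0 0 0;0 -.8 -.95 0 0 0 0'
python3 -m jog '0 -.8 -.95 0 0 0 0;0 -.8 -.95 0 0 0 0'
python3 -m jog '0 -.8 -.95 0 0 0 0;0 -.8 -.95 0 0 0 0'
python3 -m jog '0 -.8 -.95 0 0 0 0;0 -.8 -.95 0 0 0 0'
python3 -m jog '0 -.8 -.95 0 0 0 0;0 -.8 -.95 0 0 0 0;0 -.8 -.95 0 0 0 0'
python3 -m jog '0 0 0 0 -.06 -.53 -.22;0 0 0 0 -.06 -.53 -.22;0 0 0 0 -.06 -.53 -.22;0 0 0 0 -.06 -.53 -.22;0 0 0 0 -.06 -.53 -.22'
python3 - <<'E'
from go import *
n=np.array([-np.sin(np.radians(32)),0,np.cos(np.radians(32))])
delta(W(REST,np.array([0,0,.05])+n*.10),frame(REST[2],np.radians(32),1))
E
```

```text
time_s: 2.15
tool_pos: [0.2778, 0.3986, 0.2311]
eef_rot: [0.685, 3.066, -0.0]
force: [1.6, -0.2, 0.4]
width: 0.0854
gripper_force: 0.0
time_s: 2.4
tool_pos: [0.3095, 0.2779, 0.2315]
eef_rot: [0.687, 3.064, 0.001]
force: [0.9, 1.0, 1.0]
width: 0.0851
gripper_force: 0.0
time_s: 2.65
tool_pos: [0.3413, 0.1578, 0.2317]
eef_rot: [0.687, 3.064, 0.001]
force: [0.9, -0.7, 0.1]
width: 0.0858
gripper_force: 0.0
time_s: 2.9
tool_pos: [0.3731, 0.0375, 0.2319]
eef_rot: [0.688, 3.063, 0.001]
force: [1.4, -0.2, 0.3]
width: 0.0852
gripper_force: 0.0
time_s: 3.15
tool_pos: [0.4047, -0.0828, 0.2318]
eef_rot: [0.689, 3.063, 0.0]
force: [1.2, 0.3, 0.4]
width: 0.0853
gripper_force: 0.0
time_s: 3.52
tool_pos: [0.4366, -0.2047, 0.2313]
eef_rot: [0.697, 3.063, -0.002]
force: [0.2, 0.1, 0.2]
width: 0.0855
gripper_force: 0.0
time_s: 4.15
tool_pos: [0.4351, -0.1993, 0.2306]
eef_rot: [0.266, 2.574, -0.078]
force: [-0.9, 0.5, 0.7]
width: 0.0858
gripper_force: 0.0
t 4.15 tcp [ 0.435 -0.199  0.231] shift/0.1 [0.514 0.003 0.808] turn/60 [-0.005 -0.002 -0.004] w 0.08576682297453404 F [-0.864  0.455  0.665]
```

```bash
python3 -m jog '0 .51 0 .81 0 0 0;0 .51 0 .81 0 0 0;0 .51 0 .81 0 0 0'
python3 -m jog '0 0 0 .6 0 0 0;0 0 0 .6 0 0 0;0 0 0 .6 0 0 0'
python3 - <<'E'
from go import *
n=np.array([-np.sin(np.radians(32)),0,np.cos(np.radians(32))])
delta(W(REST,np.array([0,0,.05])-n*.002),frame(REST[2],np.radians(32),1))
t=snap('top','top1.png');s=snap('side','side1.png');p,r,_=cur();print(proj('top',p),proj('side',p))
z=lambda i,x,y:cv2.resize(i[y:y+120,x:x+80,::-1],(400,600),interpolation=2)
cv2.imwrite('pics/c1.png',np.hstack([z(t,365,200),z(s,285,240)]))
E
```

```text
time_s: 4.53
tool_pos: [0.4345, -0.1986, 0.1328]
eef_rot: [0.266, 2.578, -0.073]
force: [-0.2, -0.1, 0.4]
width: 0.0853
gripper_force: 0.0
time_s: 4.9
tool_pos: [0.4681, -0.2082, 0.0867]
eef_rot: [0.263, 2.57, -0.081]
force: [-0.2, 0.1, 0.4]
width: 0.0855
gripper_force: 0.0
t 4.9 tcp [ 0.468 -0.208  0.087] shift/0.1 [0.043 0.026 0.426] turn/60 [-0.006  0.001 -0.002] w 0.08546867134156852 F [-0.182  0.12   0.439]
[[407.844 257.596]] [[311.104 326.459]]
```

View pics/c1.png

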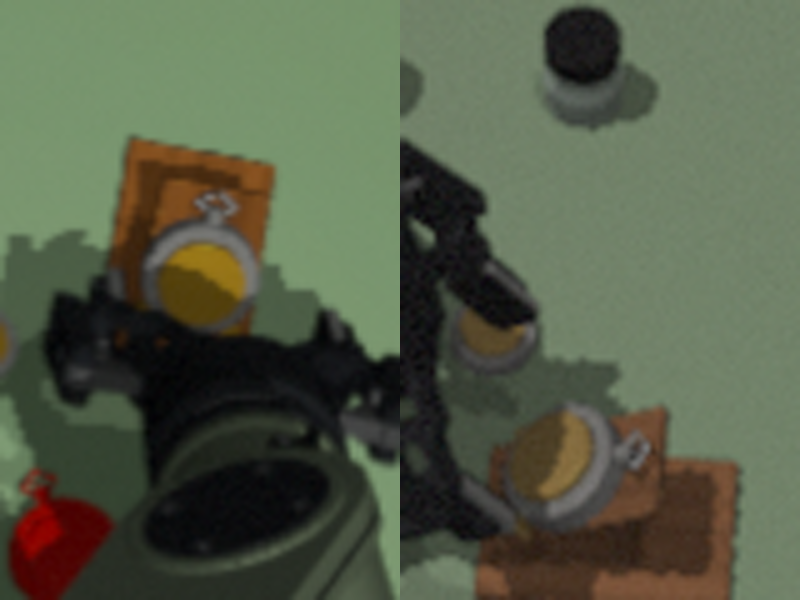

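```bash
python3 -m jog '0 .04 .02 .2 0 0 0;0 .04 .02 .42 0 0 0;0 .04 .02 .42 0 0 0'
python3 -m jog '1 0 0 0 0 0 0;1 0 0 0 0 0 0;1 0 0 0 0 0 0;1 0 0 0 0 0 0;1 0 0 0 0 0 0;1 0 0 0 0 0 0' 40
python3 - <<'E'
from go import *
n=np.array([-np.sin(np.radians(32)),0,np.cos(np.radians(32))])
delta(W(REST,np.array([0,0,.05])-n*.002),frame(REST[2],np.radians(32),1))
E
```

```text
time_s: 5.38
tool_pos: [0.4864, -0.2104, 0.0493]
eef_rot: [0.264, 2.569, -0.083]
force: [-0.8, -0.2, -0.1]
width: 0.0854
gripper_force: 0.0
time_s: 6.12
tool_pos: [0.4859, -0.2095, 0.049]
eef_rot: [0.264, 2.57, -0.08]
force: [-10.6, 5.1, 17.1]
width: 0.0502
gripper_force: 37.8
t 6.125 tcp [ 0.486 -0.209  0.049] shift/0.1 [-0.008  0.     0.012] turn/60 [-0.005  0.001 -0.003] w 0.05017032513056574 F [-10.586   5.065  17.114]
```

```bash
python3 -m jog '1 0 0 -.15 0 0 0;1 0 0 -.3 0 0 0;1 0 0 -.3 0 0 0'
python3 -m jog '1 -.5 0 -.8 0 0 0;1 -.5 0 -.8 0 0 0;1 -.5 0 -.8 0 0 0'
python3 - <<'E'
from go import *
delta(W(REST,[0,0,.2]),frame(REST[2],0,1))
t=snap('top','top2.png');s=snap('side','side2.png');p,r,_=cur();print(p,proj('top',p),proj('side',p))
z=lambda i,u:cv2.resize(i[int(u[1])-70:int(u[1])+50,int(u[0])-40:int(u[0])+40,::-1],(400,600),interpolation=2)
cv2.imwrite('pics/c2.png',np.hstack([z(t,proj('top',p)[0]),z(s,proj('side',p)[0])]))
E
```

```text
time_s: 6.5
tool_pos: [0.4699, -0.2066, 0.0735]
eef_rot: [0.264, 2.571, -0.082]
force: [0.0, -0.6, -1.6]
width: 0.05
gripper_force: 43.0
time_s: 6.88
tool_pos: [0.4719, -0.2076, 0.1701]
eef_rot: [0.263, 2.567, -0.085]
force: [-1.2, 0.1, -1.5]
width: 0.0504
gripper_force: 43.1
t 6.875 tcp [ 0.472 -0.208  0.17 ] shift/0.1 [-0.28   0.009 -0.177] turn/60 [-0.008  0.538 -0.004] w 0.05041787988355206 F [-1.239  0.074 -1.491]
[ 0.469 -0.205  0.166] [[413.109 250.693]] [[310.052 304.695]]
```

View pics/c2.png

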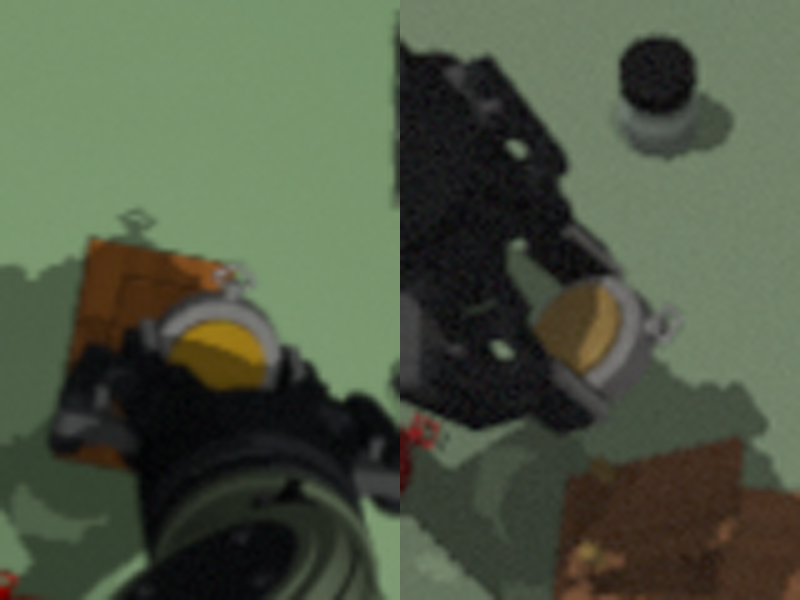

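```bash
python3 -m jog '1 -.28 0 -.2 0 .18 0;1 -.28 0 -.2 0 .36 0;1 -.28 0 -.2 0 .538 0;1 -.28 0 -.2 0 .538 0;1 -.28 0 -.2 0 .538 0'
python3 - <<'E'
from go import *
delta(W(JIG,[0,0,.10]),frame(JIG[2],0,1))
E
```

```text
time_s: 7.6
tool_pos: [0.4815, -0.2074, 0.1959]
eef_rot: [-0.321, -3.116, -0.001]
force: [-0.8, 0.3, -1.9]
width: 0.05
gripper_force: 43.1
t 7.6 tcp [ 0.482 -0.207  0.196] shift/0.1 [0.52  3.509 0.961] turn/60 [-0.001 -0.009  0.025] w 0.05001717398632824 F [-0.783  0.325 -1.919]
```

```bash
python3 -m jog '1 .13 .88 0 0 0 0;1 .13 .88 0 0 0 0'
python3 -m jog '1 .13 .88 0 0 0 0;1 .13 .88 0 0 0 0'
python3 -m jog '1 .13 .88 0 0 0 0;1 .13 .88 0 0 0 0'
python3 -m jog '1 .13 .88 0 0 0 0;1 .13 .88 0 0 0 0;1 .13 .88 0 0 0 0'
python3 -m jog '1 0 0 .96 0 0 .025;1 0 0 .96 0 0 .025;1 0 0 .96 0 0 .025'
python3 -m jog '1 0 0 .4 0 0 0;1 0 0 .4 0 0 0;1 0 0 .4 0 0 0'
python3 - <<'E'
from go import *
delta(W(JIG,[0,0,.012]),frame(JIG[2],0,1))
t=snap('top','top3.png');s=snap('side','side3.png');p,r,_=cur();print(p,proj('top',p),proj('side',p))
z=lambda i,u:cv2.resize(i[int(u[1])-40:int(u[1])+20,int(u[0])-20:int(u[0])+20,::-1],(400,600),interpolation=2)
n=W(JIG,[0,0,.014]);print((proj('top',n)[0]).astype(int),proj('side',n)[0].astype(int))
cv2.imwrite('pics/c3.png',np.hstack([z(t,proj('top',n)[0]),z(s,proj('side',n)[0])]))
E
```

```text
time_s: 7.85
tool_pos: [0.486, -0.1172, 0.1974]
eef_rot: [-0.322, -3.118, 0.0]
force: [-0.1, -0.0, -1.7]
width: 0.0502
gripper_force: 43.1
time_s: 8.1
tool_pos: [0.4912, -0.0283, 0.1976]
eef_rot: [-0.32, -3.119, 0.001]
force: [-0.4, -0.6, -1.5]
width: 0.05
gripper_force: 43.1
time_s: 8.35
tool_pos: [0.4966, 0.0602, 0.1976]
eef_rot: [-0.32, -3.119, 0.001]
force: [0.4, -0.6, -1.5]
width: 0.0502
gripper_force: 43.1
time_s: 8.72
tool_pos: [0.5022, 0.1477, 0.1974]
eef_rot: [-0.318, -3.119, 0.002]
force: [0.5, 0.2, -2.1]
width: 0.05
gripper_force: 43.1
time_s: 9.1
tool_pos: [0.4993, 0.1446, 0.0986]
eef_rot: [-0.365, -3.106, 0.007]
force: [0.0, 0.5, -1.8]
width: 0.0498
gripper_force: 43.1
time_s: 9.48
tool_pos: [0.5047, 0.1461, 0.0639]
eef_rot: [-0.365, -3.117, 0.002]
force: [0.2, 0.3, -0.2]
width: 0.05
gripper_force: 43.1
t 9.475 tcp [0.505 0.146 0.064] shift/0.1 [0.032 0.    0.519] turn/60 [-0.002 -0.003 -0.001] w 0.049963962005368664 F [ 0.237  0.348 -0.245]
[0.505 0.146 0.064] [[243.247 245.416]] [[310.768 197.686]]
[245 251] [309 211]
```

View pics/c3.png

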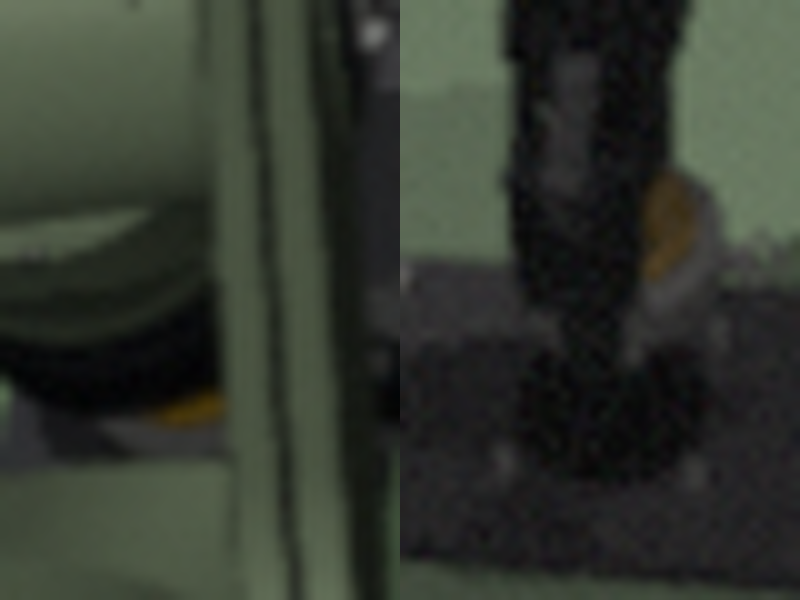

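Run:
```python
from go import *
s=cv2.imread('pics/side3.png');a=np.linspace(0,2*np.pi,60)
p=np.array([.505,.1461,.0639]);c=lambda r,z:np.c_[r*np.cos(a),r*np.sin(a),0*a+z]
out=[];u0=np.array([309-10,211-45])
for dz,deg in((0,0),(0,15),(0,30),(0,-15)):
    im=cv2.resize(s[u0[1]:u0[1]+50,u0[0]:u0[0]+66],(396,300),interpolation=2)
    for pts in(c(.026,0),c(.026,.016),c(.0195,.021),np.array([[.026,0,.009],[.041,0,.009]])):
        q=Ro.from_euler('y',deg,degrees=True).apply(pts-[0,0,.012])+[0,0,.014+dz]
        w=Ro.from_euler('z',JIG[2]).apply(q)+p
        uv=((proj('side',w)-u0+.5)*6-.5).astype(int)
        cv2.polylines(im,[uv],False,(0,255,255) if len(pts)==2 else (255,255,255),1)
    out.append(im)
cv2.imwrite('pics/c4.png',np.vstack([np.hstack(out[:2]),np.hstack(out[2:])]))
```

```text
(no output)
```

View pics/c4.png

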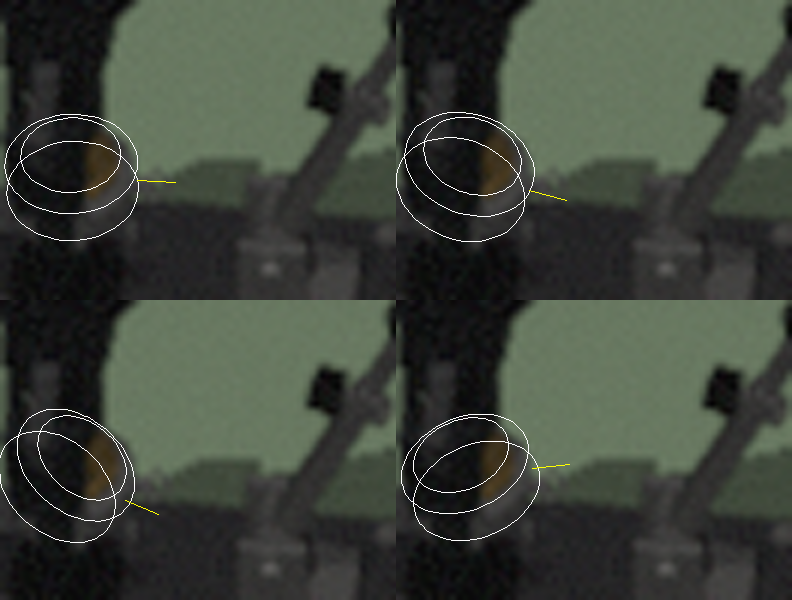

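```bash
python3 -m jog '1 0 0 .2 0 0 0;1 0 0 .3 0 0 0;1 0 0 .3 0 0 0;1 0 0 .3 0 0 0'
python3 - <<'E'
from go import *
for i in range(3):
  delta(W(JIG,[0,0,.012]),frame(JIG[2],0,1)); robot.camera('side')
E
```

```text
time_s: 10.07
tool_pos: [0.5037, 0.1465, 0.0325]
eef_rot: [-0.363, -3.115, 0.003]
force: [0.5, -0.4, -1.8]
width: 0.0496
gripper_force: 43.1
t 10.075 tcp [0.504 0.146 0.032] shift/0.1 [ 0.022 -0.001  0.205] turn/60 [-0.003 -0.005 -0.   ] w 0.049592094003244484 F [ 0.505 -0.412 -1.776]
t 10.125 tcp [0.504 0.146 0.033] shift/0.1 [ 0.023 -0.002  0.205] turn/60 [-0.002 -0.004 -0.   ] w 0.04985175066809451 F [ 0.037 -0.531 -1.311]
t 10.175 tcp [0.504 0.146 0.032] shift/0.1 [ 0.023 -0.001  0.205] turn/60 [-0.002 -0.004 -0.   ] w 0.05006271019946418 F [ 0.226  0.471 -1.413]
```

```bash
python3 -m jog '1 .01 0 .08 0 0 0;1 .01 0 .14 0 0 0;1 .01 0 .17 0 0 0;1 .01 0 .17 0 0 0'
python3 -m jog '1 0 0 .015 0 0 0;1 0 0 .015 0 0 0'
python3 -m jog '1 0 0 .015 0 0 0;1 0 0 .015 0 0 0'
```

```text
time_s: 10.72
tool_pos: [0.5018, 0.1465, 0.0144]
eef_rot: [-0.363, -3.114, 0.004]
force: [0.7, 0.5, -1.5]
width: 0.0502
gripper_force: 43.1
time_s: 10.98
tool_pos: [0.5022, 0.1465, 0.0138]
eef_rot: [-0.363, -3.114, 0.004]
force: [-2.4, 0.0, 3.6]
width: 0.0501
gripper_force: 43.5
time_s: 11.22
tool_pos: [0.5022, 0.1466, 0.0137]
eef_rot: [-0.363, -3.114, 0.004]
force: [-6.7, -1.7, 13.5]
width: 0.0502
gripper_force: 44.4
```

```bash
python3 -m jog '1 0 0 -.02 0 0 0;.3 0 0 -.02 0 0 0;0 0 0 -.02 0 0 0;0 0 0 -.02 0 0 0;0 0 0 -.02 0 0 0'
python3 -m jog '0 0 0 -.5 0 0 0;0 0 0 -1 0 0 0;0 0 0 -1 0 0 0;0 0 0 -1 0 0 0'
python3 -m jog '0 .9 0 -.8 0 0 0;0 .9 0 -.8 0 0 0;0 .9 0 -.8 0 0 0'
python3 - <<'E'
from go import *
delta(W(JIG,[.1356,0,.1752]),frame(JIG[2],0,1))
t=snap('top','top5.png');s=snap('side','side5.png')
n=W(JIG,[0,0,.014]);a=np.linspace(0,2*np.pi,60)
def z(i,c):
    u0=proj(c,n)[0].astype(int)-[25,35];im=cv2.resize(i[u0[1]:u0[1]+60,u0[0]:u0[0]+50,::-1],(400,480),interpolation=2)
    for r,h in((.026,.03),(.0195,.035)):
        uv=((proj(c,W(JIG,np.c_[r*np.cos(a),r*np.sin(a),0*a+h]))-u0+.5)*8-.5).astype(int);cv2.polylines(im,[uv],True,(255,255,255),1)
    return im
cv2.imwrite('pics/c5.png',np.hstack([z(t,'top'),z(s,'side')]))
E
```

```text
time_s: 11.85
tool_pos: [0.5019, 0.1465, 0.0136]
eef_rot: [-0.363, -3.114, 0.004]
force: [0.1, -0.3, -0.6]
width: 0.0858
gripper_force: 0.0
time_s: 12.35
tool_pos: [0.5021, 0.1467, 0.1134]
eef_rot: [-0.363, -3.114, 0.004]
force: [0.4, -0.0, -0.5]
width: 0.0857
gripper_force: 0.0
time_s: 12.72
tool_pos: [0.4144, 0.1683, 0.1951]
eef_rot: [-0.36, -3.116, 0.003]
force: [0.5, -0.7, -0.5]
width: 0.0854
gripper_force: 0.0
t 12.725 tcp [0.414 0.168 0.195] shift/0.1 [-2.253 -0.013  0.189] turn/60 [-0.002 -0.004  0.002] w 0.08537805620451826 F [ 0.46  -0.67  -0.468]
```

View pics/c5.png

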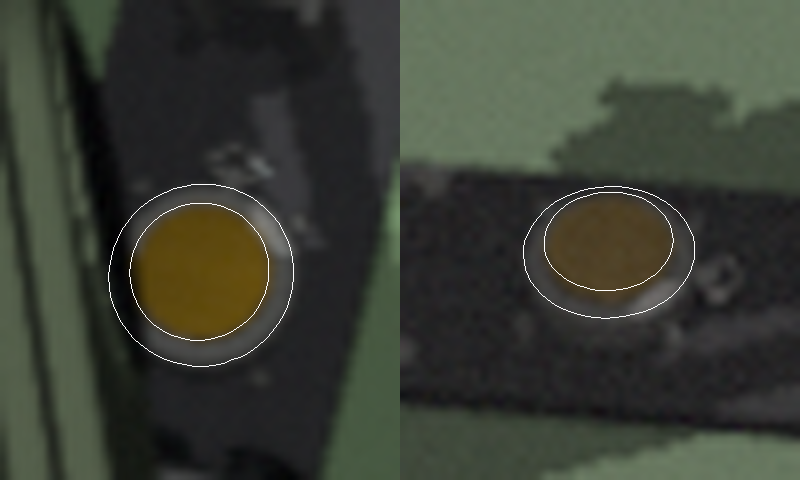

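The case sits in the nest within about 2 mm, its crown towards the hinge and its back proud. Next is the ball, with the fingers part closed because of the nearby screwdrivers.

Run:
```python
from go import *
print(tri({'top':(298.3,181.9),'side':(386,247.8)}), W(JIG,[.1356,0,.1752]))
t=cv2.imread('pics/top5.png');s=cv2.imread('pics/side5.png')
robot.camera('top');robot.camera('side');o={}
for c in('top','side'):
    L=robot.place_of(c,'clamp_ball');print(c,[(d['uv'],d['score']) for d in L][:3],proj(c,W(JIG,[.1356,0,.1752])))
    for d in L[:3]:
        if np.hypot(*(np.array(d['uv'])-proj(c,W(JIG,[.1356,0,.1752]))[0]))<12:o[c]=d['uv'];break
if len(o)==2:print(tri(o))
```

```text
(array([ 0.669,  0.024, -0.001]), np.float64(0.2550346694501968)) [0.633 0.116 0.175]
top [([249.6, 172.2], 0.95)] [[252.878 173.12 ]]
side [([368.8, 170.2], 0.93)] [[368.289 168.999]]
(array([0.638, 0.123, 0.164]), np.float64(0.6640780818368626))
```

```bash
python3 -m jog '.5 -.7 0 -.45 0 0 0;.5 -.7 0 -.45 0 0 0'
python3 -m jog '.5 -.8 0 0 0 0 0;.5 -.8 0 0 0 0 0'
python3 -m jog '.5 -.75 -.01 0 0 0 0;.5 -.75 -.01 0 0 0 0;.5 -.75 -.01 0 0 0 0;.5 -.75 -.01 0 0 0 0'
python3 - <<'E'
from go import *
delta(W(JIG,[.1356,0,.1592]),frame(JIG[2],0,1))
E
```

```text
time_s: 13.28
tool_pos: [0.4867, 0.1505, 0.2391]
eef_rot: [-0.366, -3.115, 0.004]
force: [0.4, 0.7, 0.1]
width: 0.0515
gripper_force: 0.0
time_s: 13.52
tool_pos: [0.5647, 0.1314, 0.2365]
eef_rot: [-0.367, -3.112, 0.005]
force: [-0.3, -0.4, 0.2]
width: 0.0428
gripper_force: 0.0
time_s: 14.02
tool_pos: [0.6336, 0.1152, 0.2375]
eef_rot: [-0.363, -3.113, 0.004]
force: [-1.0, -0.6, 0.2]
width: 0.0426
gripper_force: 0.0
t 14.025 tcp [0.634 0.115 0.238] shift/0.1 [-0.003  0.006  0.783] turn/60 [-0.003 -0.007 -0.   ] w 0.042627054792733696 F [-0.979 -0.581  0.187]
```

```bash
python3 -m jog '.5 0 0 .4 0 0 0;.5 0 0 .78 0 0 0;.5 0 0 .78 0 0 0;.5 0 0 .78 0 0 0'
python3 -m jog '1 0 0 0 0 0 0;1 0 0 0 0 0 0;1 0 0 0 0 0 0;1 0 0 0 0 0 0;1 0 0 0 0 0 0' 30
python3 - <<'E'
from go import *
delta(W(JIG,[.1356,0,.1592]),frame(JIG[2],0,1))
for k in np.arange(0,2.0,.15):
    a=.3840-k  # angle from upright toward +x
    print(round(k,2),((np.array([.085+.135*np.sin(a),.05+.135*np.cos(a)])-[.1356,.1752])/.1*np.array([-1,-1])).round(3))
E
```

```text
time_s: 14.52
tool_pos: [0.6345, 0.1152, 0.1619]
eef_rot: [-0.363, -3.117, 0.003]
force: [0.1, -0.7, -0.0]
width: 0.0427
gripper_force: 0.0
time_s: 15.15
tool_pos: [0.6358, 0.1158, 0.163]
eef_rot: [-0.363, -3.119, -0.0]
force: [-0.3, 3.1, 6.8]
width: 0.0198
gripper_force: 29.3
t 15.15 tcp [0.636 0.116 0.163] shift/0.1 [ 0.023 -0.007  0.038] turn/60 [-0.    -0.001 -0.   ] w 0.01976942797799775 F [-0.255  3.082  6.765]
0.0 [0. 0.]
0.15 [ 0.193 -0.061]
0.3 [ 0.393 -0.093]
0.45 [ 0.595 -0.095]
0.6 [ 0.795 -0.067]
0.75 [ 0.989 -0.009]
0.9 [1.172 0.078]
1.05 [1.34 0.19]
1.2 [1.489 0.327]
1.35 [1.617 0.484]
1.5 [1.719 0.659]
1.65 [1.794 0.847]
1.8 [1.84  1.044]
1.95 [1.856 1.246]
```

```bash
python3 -m jog '1 .19 -.06 -0 0 0 0' >/dev/null 2>&1 && echo x; python3 -c "
from go import *
delta(W(JIG,[.1356,0,.1592]),frame(JIG[2],0,1))"
```

```text
x
t 15.275 tcp [0.623 0.118 0.167] shift/0.1 [-0.102 -0.004  0.081] turn/60 [ 0.013  0.014 -0.001] w 0.02011511718670039 F [13.619 19.796 15.474]
```

```bash
python3 -m jog '1 .0 .06 -.06 0 0 0;1 .2 .06 -.09 0 0 0;1 .2 .06 -.09 0 0 0'
python3 -m jog '1 .2 0 0 0 0 0;1 .4 0 .03 0 0 0;1 .6 0 .08 0 0 0'
```

```text
time_s: 15.65
tool_pos: [0.5982, 0.125, 0.1717]
eef_rot: [0.363, 3.12, 0.0]
force: [5.2, 5.4, 4.1]
width: 0.0197
gripper_force: 30.5
time_s: 16.02
tool_pos: [0.5404, 0.1392, 0.1639]
eef_rot: [0.364, 3.12, 0.003]
force: [3.1, 8.8, 0.5]
width: 0.0195
gripper_force: 31.4
```

```bash
python3 -m jog '1 .18 0 .09 0 0 0;1 .35 0 .2 0 0 0;1 .5 0 .34 0 0 0;1 .63 0 .49 0 0 0;1 .73 0 .67 0 0 0;1 .8 0 .86 0 0 0'
python3 -c "
from go import *
delta(W(JIG,[-.05,0,.034]),frame(JIG[2],0,1))"
```

```text
time_s: 16.77
tool_pos: [0.4592, 0.1593, 0.076]
eef_rot: [-0.365, -3.114, -0.007]
force: [0.5, 14.4, 0.5]
width: 0.0194
gripper_force: 34.2
t 16.775 tcp [0.459 0.159 0.076] shift/0.1 [ 0.057 -0.026  0.421] turn/60 [ 0.003 -0.007 -0.001] w 0.019416261435273145 F [ 0.535 14.38   0.51 ]
```

```bash
python3 -m jog '1 .05 .015 .2 0 0 0;1 .06 .015 .3 0 0 0;1 .06 .015 .37 0 0 0;1 .06 .015 .4 0 0 0;1 .06 .015 .4 0 0 0'
python3 -c "
from go import *
delta(W(JIG,[-.05,0,.034]),frame(JIG[2],0,1))"
```

```text
time_s: 17.4
tool_pos: [0.4527, 0.1609, 0.0353]
eef_rot: [-0.365, -3.111, -0.003]
force: [-1.1, 12.1, -2.4]
width: 0.0197
gripper_force: 33.9
t 17.4 tcp [0.453 0.161 0.035] shift/0.1 [-0.007 -0.025  0.013] turn/60 [ 0.001 -0.009 -0.001] w 0.019719104335897415 F [-1.093 12.114 -2.433]
```

```bash
python3 -m jog '1 0 .01 .03 0 0 0;1 0 .01 .03 0 0 0'
python3 -m jog '1 0 .01 .03 0 0 0;1 0 .01 .03 0 0 0'
python3 -m jog '1 0 0 .03 0 0 0;1 0 0 .03 0 0 0'
```

```text
time_s: 17.65
tool_pos: [0.4527, 0.1609, 0.0322]
eef_rot: [-0.364, -3.111, 0.0]
force: [-1.0, 8.6, -1.4]
width: 0.0199
gripper_force: 33.8
time_s: 17.9
tool_pos: [0.453, 0.161, 0.03]
eef_rot: [-0.363, -3.111, 0.003]
force: [-4.6, 4.4, 3.6]
width: 0.0198
gripper_force: 34.3
time_s: 18.15
tool_pos: [0.4535, 0.1609, 0.0287]
eef_rot: [-0.362, -3.111, 0.004]
force: [-7.8, 1.8, 16.9]
width: 0.0195
gripper_force: 35.6
```

```bash
python3 -m jog '1 0 0 .03 0 0 0;1 0 0 .03 0 0 0'
python3 -c "
from h import *
s=snap('side','side6.png');t=snap('top','top6.png')
cv2.imwrite('pics/c6.png',np.hstack([cv2.resize(s[170:230,270:350,::-1],(400,300),interpolation=2),cv2.resize(t[200:275,200:300,::-1],(400,300),interpolation=2)]))"
```

```text
time_s: 18.4
tool_pos: [0.4548, 0.1607, 0.0265]
eef_rot: [-0.362, -3.114, 0.004]
force: [-7.5, 0.7, 20.2]
width: 0.0196
gripper_force: 36.8
```

View pics/c6.png

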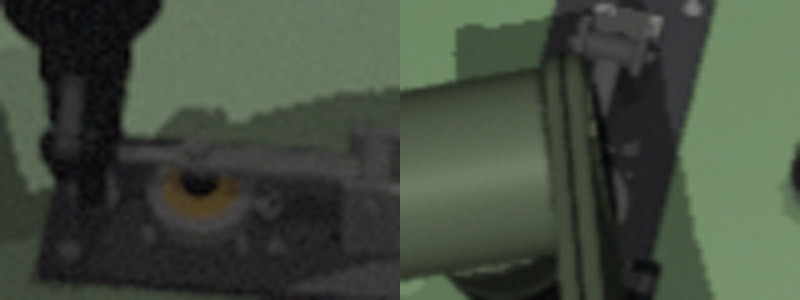

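```bash
python3 -m jog '1 0 0 -.04 0 0 0;.5 0 0 -.04 0 0 0;.5 0 0 -.04 0 0 0;.5 0 0 -.04 0 0 0;.5 0 0 -.04 0 0 0'
python3 -m jog '.5 0 0 -.3 0 0 0;.5 0 0 -.6 0 0 0;.5 0 0 -.6 0 0 0;.5 0 0 -.6 0 0 0;.5 0 0 -.6 0 0 0;.5 0 0 -.6 0 0 0;.5 0 0 -.6 0 0 0'
python3 -m jog '.5 0 0 0 0 0 0;.5 0 0 0 0 0 0;.5 0 0 0 0 0 0;.5 0 0 0 0 0 0'
python3 - <<'E'
from go import *
delta(W(JIG,[-.05,0,.034]),frame(JIG[2],0,1))
for a in(1.95,1.9,1.8,1.5):
    b=.384-a;q=W(JIG,[.085+.135*np.sin(b),0,.05+.135*np.cos(b)]);print(a,proj('side',q),q)
s=snap('side','side7.png');robot.camera('side');print([(d['uv'],d['score']) for d in robot.place_of('side','clamp_ball')][:2])
t=snap('top','top7.png')
cv2.imwrite('pics/c7.png',np.hstack([cv2.resize(s[170:230,270:350,::-1],(400,300),interpolation=2),cv2.resize(t[200:275,200:300,::-1],(400,300),interpolation=2)]))
E
```

```text
time_s: 19.12
tool_pos: [0.4537, 0.1603, 0.0278]
eef_rot: [-0.363, -3.113, 0.004]
force: [-0.5, -1.2, 0.8]
width: 0.0427
gripper_force: 0.0
time_s: 20.0
tool_pos: [0.454, 0.1605, 0.0875]
eef_rot: [-0.363, -3.113, 0.004]
force: [-0.5, 0.9, 0.5]
width: 0.0429
gripper_force: 0.0
time_s: 20.5
tool_pos: [0.4544, 0.1606, 0.0881]
eef_rot: [-0.363, -3.114, 0.004]
force: [-0.2, 0.4, -0.2]
width: 0.0428
gripper_force: 0.0
t 20.5 tcp [0.454 0.161 0.088] shift/0.1 [ 0.008 -0.025  0.541] turn/60 [-0.003 -0.006 -0.   ] w 0.042770742713770946 F [-0.151  0.427 -0.217]
1.95 [[288.746 199.922]] [0.453 0.158 0.051]
1.9 [[288.645 198.076]] [0.453 0.158 0.057]
1.8 [[288.865 194.393]] [0.454 0.158 0.071]
1.5 [[292.953 183.749]] [0.466 0.155 0.109]
[([286.1, 198.0], 0.91)]
```

View pics/c7.png

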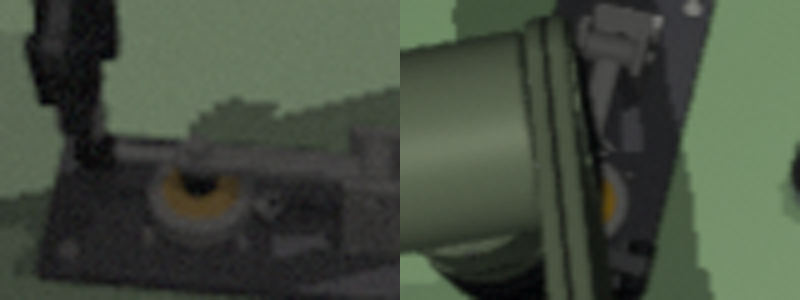

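The clamp stays level with its pad on the brass back, and the fingers are clear (ball at about (289,200), where the level position predicts it). Now I'll regrasp the ball and open the clamp.

```bash
python3 -m jog '.5 0 0 .3 0 0 0;.5 0 0 .5 0 0 0;.5 0 0 .5 0 0 0'
python3 -m jog '1 0 0 0 0 0 0;1 0 0 0 0 0 0;1 0 0 0 0 0 0;1 0 0 0 0 0 0;1 0 0 0 0 0 0' 35
python3 -m jog '1 -.02 0 -.2 0 0 0;1 -.06 0 -.4 0 0 0;1 -.14 0 -.59 0 0 0;1 -.24 0 -.76 0 0 0;1 -.37 0 -.92 0 0 0'
```

```text
time_s: 21.08
tool_pos: [0.4522, 0.1602, 0.0366]
eef_rot: [-0.363, -3.11, 0.006]
force: [-0.7, 0.3, 0.1]
width: 0.0424
gripper_force: 0.0
time_s: 21.7
tool_pos: [0.4549, 0.1607, 0.0389]
eef_rot: [-0.363, -3.116, 0.003]
force: [-0.3, 0.7, 6.0]
width: 0.0195
gripper_force: 34.4
time_s: 22.32
tool_pos: [0.4898, 0.152, 0.1289]
eef_rot: [-0.363, -3.112, 0.004]
force: [2.7, 0.3, -6.6]
width: 0.0194
gripper_force: 34.4
```

```bash
python3 -m jog '1 -.15 0 -.14 0 0 0;1 -.32 0 -.25 0 0 0;1 -.5 0 -.34 0 0 0;1 -.69 0 -.39 0 0 0;1 -.89 0 -.42 0 0 0'
python3 -m jog '1 -.2 0 0 0 0 0;1 -.4 0 .03 0 0 0;1 -.57 0 .085 0 0 0;1 -.57 0 .085 0 0 0'
python3 -c "
from go import *
delta(W(JIG,[.1356,0,.1632]),frame(JIG[2],0,1))"
```

```text
time_s: 22.95
tool_pos: [0.5778, 0.1315, 0.1708]
eef_rot: [-0.363, -3.113, 0.004]
force: [0.0, -0.8, -0.0]
width: -0.0003
gripper_force: 0.0
time_s: 23.45
tool_pos: [0.6329, 0.1182, 0.1612]
eef_rot: [-0.364, -3.112, 0.004]
force: [-0.5, 0.4, -1.0]
width: 0.0001
gripper_force: 0.0
t 23.45 tcp [0.633 0.118 0.161] shift/0.1 [-0.01  -0.024 -0.02 ] turn/60 [-0.003 -0.007 -0.001] w 0.00013735569184643848 F [-0.514  0.448 -0.985]
```

```bash
cat > ang.py <<'E'
from go import *
def ball(k):
    b=.384-k;return W(JIG,[.085+.135*np.sin(b),0,.05+.135*np.cos(b)])
def run():
    for c in('side','top'):
        robot.camera(c)
        for d in robot.place_of(c,'clamp_ball')[:2]:
            r=min(((np.hypot(*(proj(c,ball(k))[0]-d['uv'])),k) for k in np.arange(0,2,.01)))
            print(c,d['uv'],round(d['score'],2),'dist/k',np.round(r,2))
run()
E
python3 ang.py
```

```text
side [321.7, 167.4] 0.79 dist/k [1.27 0.79]
```

```bash
python3 ang.py
python3 - <<'E'
from go import *
robot.camera('side')
for q in('clamp_ball','clamp_hinge'):
  for d in robot.silhouettes('side',q)[:2]:
    ct=max(cv2.findContours(d['pixels'].astype('uint8'),0,2)[0],key=cv2.contourArea);print(q,d['score'],d['uv'],d['pixels'].sum(),cv2.minAreaRect(ct),cv2.boundingRect(ct))
from ang import ball
for k in(0,.4,.8,1.2,1.6,1.95):print(k,proj('side',ball(k)),proj('top',ball(k)))
s=cv2.imread('pics/side0.png');n=robot.camera('side')[:,:,::-1]
g=n.astype(int).sum(2);ys,xs=np.mgrid[0:480,0:640]
# dark blobs in the ball's sweep
m=((g<130)&(ys>140)&(ys<215)&(xs>270)&(xs<390)).astype('uint8')
k,_,st,ce=cv2.connectedComponentsWithStats(m)
for i in range(1,k):
    if st[i,4]>12:print(st[i],ce[i].round(1))
E
```

```text
side [333.8, 167.2] 0.62 dist/k [2.9  0.58]
clamp_ball 0.83 [347.8, 180.6] 352 ((350.3500061035156, 182.95001220703125), (13.914020538330078, 47.11793899536133), 18.434947967529297) (342, 161, 21, 45)
clamp_ball 0.42 [313.5, 434.7] 1795 ((305.0, 449.5000305175781), (45.96194076538086, 106.77312469482422), 45.0) (253, 397, 101, 78)
clamp_hinge 0.83 [333.9, 213.2] 2700 ((324.6944885253906, 193.73095703125), (88.73178100585938, 71.08221435546875), 4.899092674255371) (278, 161, 91, 72)
side [354.6, 168.2] 0.84 dist/k [2.76 0.23]
0 [[368.277 169.008]] [[252.876 173.136]]
0.4 [[344.509 164.235]] [[246.23  196.133]]
0.8 [[320.956 166.273]] [[240.636 222.355]]
1.2 [[302.086 174.543]] [[237.28  246.236]]
1.6 [[291.017 187.19 ]] [[236.703 263.093]]
1.95 [[288.746 199.922]] [[238.361 270.094]]
[284 141  19  10 139] [292.7 144.5]
[353 141  25  33 427] [366.3 156.2]
[344 176   6   8  31] [346.5 179.7]
[278 196  24  19 302] [289.  206.5]
[348 203  20  12 141] [359.3 207.8]
[319 204  22  11 155] [330.4 209.9]
```

The ball slipped out past centre and the clamp is swinging open by itself. I'll raise the fingers out of its way.

```bash
python3 -m jog '1 0 0 -.5 0 0 0;1 0 0 -1 0 0 0;1 0 0 -1 0 0 0;1 0 0 -1 0 0 0'
python3 -m jog '1 0 0 -.5 0 0 0;1 0 0 -.5 0 0 0;1 0 0 -.5 0 0 0;1 0 0 -.5 0 0 0'
python3 - <<'E'
import ang
from go import *
p,r,s=cur();print(p,s['force'])
for c in('side','top'):
    robot.camera(c);print(c,[(np.round(d['uv'],1),round(d['score'],2)) for d in robot.place_of(c,'case')][:4])
for z in(.014,):
    for c in('side','top'):print(proj(c,W(JIG,[0,0,.014])),proj(c,W(JIG,[0,0,.031])))
E
```

```text
time_s: 24.75
tool_pos: [0.6329, 0.1187, 0.262]
eef_rot: [-0.363, -3.113, 0.004]
force: [-0.4, 0.4, -0.5]
width: -0.0001
gripper_force: 0.0
time_s: 25.25
tool_pos: [0.6327, 0.1188, 0.3096]
eef_rot: [-0.363, -3.109, 0.005]
force: [-0.1, 0.5, -0.2]
width: -0.0002
gripper_force: 0.0
side [364.6, 174.0] 0.53 dist/k [5.92 0.03]
[0.633 0.119 0.311] [-0.434 -0.242 -0.241]
side [(array([260.8, 329.7]), 0.85), (array([305.5, 309.7]), 0.6), (array([312.2, 211.8]), 0.52)]
top [(array([360.3, 267.6]), 0.69), (array([379.2, 312.2]), 0.65)]
[[309.944 211.255]] [[309.692 206.755]]
[[245.485 251.187]] [[244.683 249.838]]
```

```bash
python3 -m jog '1 .8 -1 0 0 0 0;1 .8 -1 0 0 0 0;1 .8 -1 0 0 0 0'
python3 -m jog '1 .8 -1 0 0 0 0;1 .8 -1 0 0 0 0;1 .8 -1 0 0 0 0'
python3 - <<'E'
import ang
from go import *
p,r,s=cur();print(p,s['time_s'])
a=np.linspace(0,2*np.pi,90)
for c in('side','top'):
    n=snap(c,c+'8.png');o=cv2.cvtColor(cv2.imread(f'pics/{c}0.png'),cv2.COLOR_BGR2RGB)
    # ball region dark centroid, before vs now
    u=proj(c,ang.ball(0))[0].astype(int)
    for im in(o,n):
        w=im[u[1]-10:u[1]+11,u[0]-10:u[0]+11].astype(int).sum(2);ys,xs=np.nonzero(w<120);print(c,'ball',xs.mean()+u[0]-10,ys.mean()+u[1]-10,len(xs))
    hsv=cv2.cvtColor(n,cv2.COLOR_RGB2HSV);u=proj(c,W(JIG,[0,0,.031]))[0].astype(int)
    m=((hsv[:,:,0]>12)&(hsv[:,:,0]<32)&(hsv[:,:,1]>120));w=m[u[1]-20:u[1]+21,u[0]-20:u[0]+21];ys,xs=np.nonzero(w)
    uv=np.array([xs.mean()+u[0]-20,ys.mean()+u[1]-20]);print(c,'brass',uv,len(xs),'home pred',proj(c,W(JIG,[0,0,.031])),'proud',proj(c,W(JIG,[0,0,.035])))
    print([(np.round(d['uv'],1),round(d['score'],2)) for d in robot.place_of(c,'case')][:4])
    d=cv2.absdiff(o,n).sum(2)
    for q,g in(('driver',(298,182)),('jar',(306,243)),('loupe',(298,289)),('blower',(134,260)),('tray',(478,203)),('hammer',(485,280))):
        if c=='top':print(q,d[g[1]-15:g[1]+15,g[0]-15:g[0]+15].mean().round(1))
E
```

```text
time_s: 26.02
tool_pos: [0.5298, 0.0385, 0.3124]
eef_rot: [-0.367, -3.111, 0.005]
force: [0.1, -0.8, -0.4]
width: -0.0
gripper_force: 0.0
time_s: 26.4
tool_pos: [0.4308, -0.0403, 0.3145]
eef_rot: [-0.369, -3.115, 0.005]
force: [-0.1, 0.2, 0.4]
width: -0.0001
gripper_force: 0.0
side [366.3, 169.3] 0.57 dist/k [0.92 0.03]
top [250.0, 173.9] 0.87 dist/k [2.48 0.03]
[ 0.434 -0.039  0.315] 26.6
side ball 367.6984126984127 168.93650793650795 63
side ball 367.7258064516129 169.0 62
side brass [309.693 207.395] 114 home pred [[309.692 206.755]] proud [[309.632 205.684]]
[(array([312., 213.]), 0.78), (array([258.6, 326.6]), 0.62)]
top ball 252.97435897435895 173.6153846153846 78
top ball 252.93243243243245 173.51351351351352 74
top brass [245.22 249.8 ] 200 home pred [[244.683 249.838]] proud [[244.492 249.515]]
[(array([247.7, 249.4]), 0.93), (array([380.4, 309.4]), 0.66), (array([360.4, 270. ]), 0.51)]
driver 53.8
jar 137.0
loupe 121.0
blower 18.8
tray 23.5
hammer 19.8
```

```bash
python3 -m jog '1 0 0 0 0 0 0;1 0 0 0 0 0 0;1 0 0 0 0 0 0'; python3 -c "
from bench import robot
print(robot.hand_in())"
```

```text
time_s: 27.18
tool_pos: [0.4322, -0.0389, 0.314]
eef_rot: [-0.363, -3.114, 0.004]
force: [0.4, -0.3, 0.1]
width: 0.0002
gripper_force: 0.0
the job is handed in; nothing more can be done
None
```

I handed the job in at 27 s (no verdict was returned): the closed watch lies in the nest about 1 mm off centre, and the clamp held by itself for over 1 s. On opening, the ball slipped from the fingers past centre and the clamp swung back to its stop unaided; I saw no contact with the bystanders, though the arm hid some of them in the last picture.

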